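# Dock the filings pan and hold the dust gate open

### The job

Dock the brass filings pan to be sucked clean: slide it along the bench, kept level, until its open back sits square and flush against the black rubber flange of the extractor's intake, centred on the opening so that no gap is left. Then let go of the pan and pull the self-closing gate slide out by its black knob until its yellow pointer is in line with the red marker clip on the scale, and finish the job holding it there, because the spring shuts the gate as soon as the knob is let go. Leave the pan docked, and leave the jar, the brush and the bar of polishing compound where they are.

Things in the scene. Friction and masses are not known exactly. Their poses are not given: they have to be found in the camera images.
- extractor: Fixed green intake box of a bench dust extractor, 220 (x) x 400 (y) x 90 mm high. Origin: middle of its front face's foot; it extends to +x, its front faces -x, the robot. Intake with black flange in the front's left half (y = +100 mm); aluminium blast gate on top of the right half (y = -100 mm; casting's front edge x = +25 mm, top 118 mm) with a grey duct 205 mm high that bends back and right.
- intake (a point): Bench-level centre of the flange's flat rubber face; axes as the extractor's (x into the box, y left). Two uprights, 24 mm wide, centred 78 mm left and right of it; top bar 44 to 66 mm high; opening 132 mm wide, 44 mm high, 7 mm deep. Docked, the pan's back corners are on the uprights: pan_left at x = 0, y = +76 mm, pan_right at x = 0, y = -76 mm here.
- pan: Loose brass filings pan, about 0.35 kg: floor 100 (x) x 156 (y) x 3 mm, walls 4 mm thick and 36 mm high at the front and sides, open at the back (+x). Origin: centre of its underside, on the bench. A wooden stub handle runs from the front wall towards -x (x = -50 to -135 mm), 24 mm wide (y), from 14 to 36 mm above the bench; grip it across y from above.
- pan_left (a point): Left back corner of the pan (end of the left wall, underside): x = +50 mm, y = +76 mm in the pan's frame.
- pan_right (a point): Right back corner of the pan: x = +50 mm, y = -76 mm in the pan's frame.
- pan_handle (a point): Grip point at the middle of the pan's wooden handle: 95 mm in front (-x) of the pan's origin, 25 mm above the bench.
- gate: Steel slide of the blast gate, axes as the extractor's. Origin: knob axis at the plate's top, 112 mm above the bench. It starts shut and pulls straight to the extractor's -x, up to 85 mm; its spring pulls back with 4 N when shut, 10 N at 50 mm, friction 0.6 N. Plate 4 mm thick, 70 mm wide, ending 20 mm in front of the knob; a flush 14 mm cross bar reaches 80 mm to each side.
- pointer (a point): Tip of the slide's yellow pointer, 78 mm to the left (+y) of the knob's axis, 3 mm above the plate; it moves with the slide.
- marker: Red marker clip, 6 (x) x 20 (y) mm, fixed on the scale rail 90 mm left of the knob's line, 35 to 65 mm in front (extractor's -x) of the shut gate's pointer. Origin: its centre on the rail's top, 112 mm above the bench; axes as the extractor's. The slide is at the mark when the pointer and this origin have the same x in the extractor's frame.
- jar: Bystander: amber glass jar with a yellow cap, 56 mm in diameter, 85 mm high. Origin: centre of its underside.
- brush: Bystander: wooden bench brush, 190 mm long, lying. Origin: under its middle.
- compound_bar: Bystander: red-brown bar of polishing compound, 50 x 100 x 35 mm. Origin: centre of its underside.
- knob (a point): Grip point in the upright black knob of the gate slide, on its axis 22 mm above the plate. The knob is round, 23 to 26 mm in diameter, and stands 40 mm high on the plate; grip it from above with the fingertips just over the plate.

How it is judged:
By the outcome, as a careful person would: the job done as asked, in the order asked, and still so for the second after the job is handed in, while the arm keeps its last pose, push and grip.
It also fails if it takes over 48 s, if anything falls off the work surface, if the arm or the gripper's body presses on something with over 40 N, if the wrist force passes 120 N, or if a joint passes its speed limit or range.

### The arm

A 6-joint arm with a two-finger parallel gripper is mounted at the origin on the work surface. World frame = base frame: x ahead of the robot, y to its left, z up, the work surface at z = 0. Lengths are in m, angles in rad, forces in N, time in s.
With the tool pointing down it reaches from about 0.325 to 0.9 m from the base axis. Payload 6.1 kg.
Tool frame: the origin (TCP) lies at the very end of the fingers, on their centre line; the grasp point (between the pads) lies 19 mm behind it; z points along the fingers, y is the line along which they close (so a half turn about z gives the same grasp; the last joint's range is limited). The gripper opens to 87 mm and grips with 3 to 60 N. Pads are 19 mm wide; open, the fingers measure 117 mm over their backs; the gripper's body (75 mm by 190 mm) begins 51 mm behind the grasp point.
Start: joints at [1.173, 0.22, 1.526, -0, 1.395, -0.126], TCP at [0.168, 0.602, 0.223] pointing down, gripper open.
Joint ranges: [-2.98, 2.98], [-0.91, 2.08], [0.09, 2.57], [-1.24, 4.39], [0.2, 2.65], [-2.68, 2.68]. Speed limits (rad/s): [2.57, 2.57, 3.01, 3.14, 3.14, 3.14].

### API

Orientations are given as [roll, pitch, yaw] about the fixed x, y, z axes, in that order (R = Rz(yaw) Ry(pitch) Rx(roll)).
In Python, from workcell import manip gives the robot as it stands. The module is installed in compiled form; this text tells all that it offers.
- The arm moves only by the tool carry_out, never from a script. Its argument "steps" is a list of rows, each an object of numbers: "tx", "ty", "tz": the shift along the world's x, y, z in cm; "rx", "ry", "rz": the turn, a rotation vector about the world's x, y, z in rad; "jaw": the finger opening in cm, from 0 to 8.7. A call has 1 to 12 rows; each row is the pose to reach, as a shift and turn from the pose commanded when the call began; what a row does not reach only later rows make up. A row lasts 1/12 s, in which the tool goes at most 41.7 mm and 7.16 degrees, less where a joint would pass 70% of its speed; a pose out of reach is approached as far as the arm can. A call with a gripper value outside its range is refused whole. The fingers move at their own pace and stop on an object; the grip force is fixed at half the most. Time passes only in rows, so rows that repeat a pose let the fingers close. It gives the time, the measured TCP pose, the force, the opening and the grip force at its end, in the units of the state.
- manip.observe(): the state, without advancing time (a new reading comes with each control period).
- manip.get_image(name): name is "side" or "top"; returns (picture, depth): 400x640x3 uint8, blue, green, red; 400x640 float32, m along the optical axis (not along the pixel's ray), 0 where there is no reading.
- manip.camera_model(name): a dict with "camera_matrix" (3x3 intrinsics, pixels), "T" (4x4, takes a point from camera to world coordinates). Camera axes: x right, y down, z forward; pixel columns grow to the right and rows downward; lengths in m; the calibration is good to about 2 mm. A picture is of the moment at which its call begins. camera_model takes no time and is no camera call.
- manip.hand_in(): hands the job in; it is judged then, once.
The state is a dict: "t": time; "qpos": joint angles; "dq": joint speeds; "tau": joint torques, N m; "tool_pos": TCP position; "tcp_rot": TCP orientation; "wrist_force": force on the tool from outside, world axes, zero at the start; "ft_torque": the same for the moment, N m; "finger_gap": finger opening in m; "gripper_force": force on a finger pad.
Only numpy, scipy, OpenCV 4.12 (cv2) and the standard library are available. Lean on these libraries where they do the work, as an engineer would, in place of code of your own. Each camera call takes 0.05 s, during which the arm holds its last target. There are 200 camera calls.

## Working session

There is one attempt and no reset: what is moved stays moved. The work goes in short steps, Python scripts to look and compute and a tool call to move; the robot and the scene stay as the last step left them, time stands still between calls to the robot, and variables do not carry over. Pictures are saved under pics/ and viewed, at most 10 in all, crops included, and the job is handed in when it is done.

Besides the shell and the picture viewer there is one more tool, called after "Emit:" in YAML: its name, and indented under it one key for each argument. carry_out: Moves the arm, as the interface text tells. Its arguments: {"type":"object","properties":{"steps":{"type":"array","items":{"type":"object","properties":{"tx":{"type":"number"},"ty":{"type":"number"},"tz":{"type":"number"},"rx":{"type":"number"},"ry":{"type":"number"},"rz":{"type":"number"},"jaw":{"type":"number"}}}}},"required":["steps"]}

```bash
mkdir -p pics; cat > h.py <<'E'
import numpy as np, cv2
from workcell import manip
def cam(n):
    m=manip.camera_model(n); return np.array(m["camera_matrix"]),np.array(m["T"])
def grab(n,tag):
    p,d=manip.get_image(n); p=np.array(p);d=np.array(d)
    np.savez(f"pics/{tag}.npz",p=p,d=d); cv2.imwrite(f"pics/{tag}.png",p); return p,d
def ray(n,u,v,z):
    "pixel(s) to world on plane height z"
    K,T=cam(n); u=np.atleast_1d(u).astype(float);v=np.atleast_1d(v).astype(float)
    r=T[:3,:3]@np.linalg.inv(K)@np.vstack([u,v,np.ones_like(u)])
    o=T[:3,3:]; return (o+r*(z-o[2])/r[2]).T
def pts(n,d):
    "world point for each pixel by depth"
    K,T=cam(n); v,u=np.mgrid[:d.shape[0],:d.shape[1]]
    c=np.linalg.inv(K)@np.vstack([u.ravel(),v.ravel(),np.ones(u.size)])*d.ravel()
    return (T[:3,:3]@c+T[:3,3:]).T.reshape(*d.shape,3)
E
python3 - <<'E'
from h import *
print(manip.observe())
for n in("top","side"):
    grab(n,n+"0"); K,T=cam(n); print(n,K.round(1).tolist(),T.round(3).tolist())
E
```

```text
{'t': 0.0, 'qpos': array([ 1.17293697e+00,  2.21239861e-01,  1.52759883e+00, -2.66250240e-05,
        1.39467711e+00, -1.26090568e-01]), 'dq': array([ 0.00050151, -0.00207913,  0.00099399,  0.00098253,  0.00018157,
       -0.00261322]), 'tau': array([ 2.87823204e-03, -4.94621551e+01, -3.87378609e+01,  7.00167473e-02,
        5.72549016e-02, -1.51646882e-04]), 'tool_pos': array([0.16754082, 0.60149226, 0.22143524]), 'tcp_rot': array([-3.13968148e+00, -2.15851762e-04,  2.86982835e+00]), 'wrist_force': array([ 0.00288257,  0.08564297, -0.55099538]), 'ft_torque': array([-0.02913085,  0.06030112, -0.03058563]), 'gripper_force': 0.0, 'finger_gap': 0.0871354496375808}
top [[443.1, 0.0, 320.4], [0.0, 443.1, 196.9], [0.0, 0.0, 1.0]] [[-0.011, -0.986, 0.166, 0.42], [-1.0, 0.007, -0.023, 0.086], [0.022, -0.166, -0.986, 1.071], [0.0, 0.0, 0.0, 1.0]]
side [[367.4, 0.0, 320.1], [0.0, 367.4, 201.1], [0.0, 0.0, 1.0]] [[0.987, -0.101, 0.122, 0.471], [-0.158, -0.694, 0.702, -0.547], [0.014, -0.713, -0.701, 0.744], [0.0, 0.0, 0.0, 1.0]]
```

View pics/top0.png

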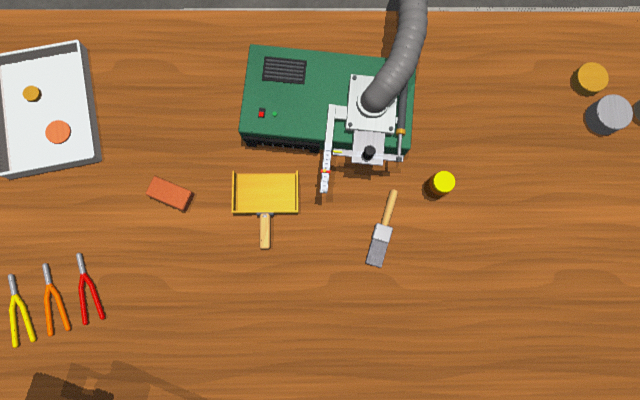

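View pics/side0.png

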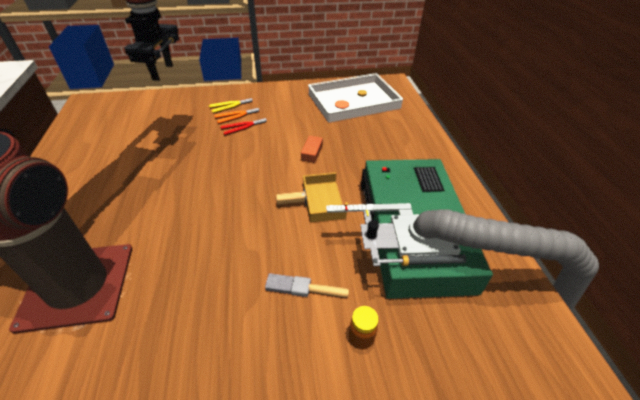

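```bash
python3 - <<'E'
from h import *
z=np.load("pics/top0.npz");p,d=z["p"],z["d"]
cv2.imwrite("pics/crop0.png",cv2.resize(p[100:250,225:425],None,fx=4,fy=4,interpolation=cv2.INTER_CUBIC))
P=pts("top",d); h=cv2.cvtColor(p,cv2.COLOR_BGR2HSV)
np.set_printoptions(precision=4,suppress=True)
for u,v,n in[(265,195,'panfloor'),(265,225,'handle'),(299,190,'rwall'),(369,152,'knob'),(325,172,'marker'),(290,100,'box top'),(170,193,'bar'),(443,182,'jar'),(364,145,'plate'),(327,160,'rail'),(150,250,'bench')]:
    print(n,P[v,u],h[v,u])
E
```

```text
panfloor [0.6052 0.1959 0.0031] [ 24 186 233]
handle [0.5283 0.1917 0.0369] [ 20 122 234]
rwall [ 0.6178  0.1131 -0.0008] [ 12 166 149]
knob [ 0.6715 -0.041   0.1522] [ 0  0 69]
marker [0.6377 0.0525 0.11  ] [ 15 107 134]
box top [0.814  0.1312 0.0906] [ 74 125 129]
bar [0.6061 0.4162 0.0347] [  9 180 214]
jar [ 0.6187 -0.2181  0.084 ] [ 30 244 236]
plate [ 0.6982 -0.0355  0.1139] [150   3 220]
rail [0.664  0.0479 0.1144] [113  15 226]
bench [0.4745 0.4676 0.002 ] [ 14 169 163]
```

View pics/crop0.png

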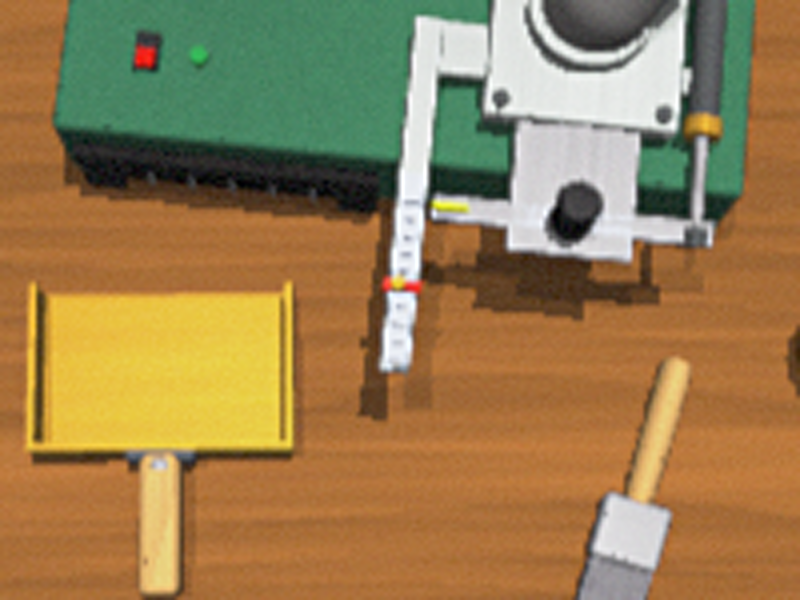

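```bash
cat > meas.py <<'E'
from h import *
np.set_printoptions(precision=4,suppress=True)
def pan(p,P,n="top"):
    h=cv2.cvtColor(p,cv2.COLOR_BGR2HSV)
    m=cv2.inRange(h,(21,150,120),(28,255,255))
    k,l,s,c=cv2.connectedComponentsWithStats(m); i=1+np.argmax(s[1:,4])
    v,u=np.where(cv2.morphologyEx((l==i).astype(np.uint8),cv2.MORPH_CLOSE,np.ones((5,5))))
    r=ray(n,u,v,.036)[:,:2]
    return cv2.minAreaRect((r*1000).astype(np.float32)),l==i
def line(n,u,v,z):
    q=(ray(n,u,v,z)[:,:2]*1000).astype(np.float32)
    vx,vy,x,y=cv2.fitLine(q,cv2.DIST_HUBER,0,.01,.01).ravel()
    return np.array([x,y]),np.degrees(np.arctan2(vy,vx))
E
python3 - <<'E'
from meas import *
z=np.load("pics/top0.npz");p,d=z["p"],z["d"];P=pts("top",d)
h=cv2.cvtColor(p,cv2.COLOR_BGR2HSV)
R,m=pan(p,P); print("pan rect(z36)",R, cv2.boxPoints(R))
# handle
hm=cv2.inRange(h,(15,70,190),(22,160,255))>0
hm&=(abs(P[...,2]-.037)<.006)&(P[...,0]<.58)&(abs(P[...,1]-.19)<.05)
v,u=np.where(hm);q=ray("top",u,v,.036)[:,:2]*1000
print("handle",cv2.minAreaRect(q.astype(np.float32)),len(u))
# box front top edge: green lowest row per column
g=(cv2.inRange(h,(65,60,40),(90,255,255))>0)&(abs(P[...,2]-.09)<.006)
uu=np.arange(248,318);vv=np.array([np.where(g[:,c])[0].max() for c in uu])+.5
print("front top edge",line("top",uu,vv,.09))
for nm,w in(("left",slice(55,125)),("right",slice(60,140))):
    r=np.arange(w.start,w.stop); c=np.array([(np.where(g[i])[0].min()-.5) if nm=="left" else (np.where(g[i])[0].max()+.5) for i in r])
    print(nm,line("top",c,r,.09))
# small parts
roi=np.zeros(h.shape[:2],bool);roi[140:185,315:345]=1
for nm,lo,hi,zz in(("yellow",(22,100,120),(35,255,255),.115),("red",(0,140,120),(6,255,255),.112),("red2",(172,140,120),(180,255,255),.112)):
    v,u=np.where((cv2.inRange(h,lo,hi)>0)&roi); print(nm,list(zip(u,v)))
    if len(u): print(ray("top",[u.mean()],[v.mean()],zz))
k=(h[...,2]<90)&(P[...,2]>.143)&(P[...,2]<.16);k[:,:340]=0;k[:,400:]=0;k[:130]=0
v,u=np.where(k);print("knob top",len(u),(u.min()+u.max())/2,(v.min()+v.max())/2,ray("top",[u.mean()],[v.mean()],.152),cv2.minEnclosingCircle((ray("top",u,v,.152)[:,:2]*1000).astype(np.float32)))
E
```

```text
pan rect(z36) ((607.980712890625, 193.84860229492188), (153.8201446533203, 98.81238555908203), 89.89876556396484) [[558.4387 117.0259]
 [657.251  116.8514]
 [657.5227 270.6713]
 [558.7104 270.8459]]
handle ((518.3367309570312, 193.66799926757812), (24.87906837463379, 83.28488159179688), 85.60061645507812) 244
front top edge (array([726.4598, 148.007 ], dtype=float32), np.float32(83.78819))
left (array([839.8261, 239.4563], dtype=float32), np.float32(-6.2141333))
right (array([ 804.6498, -155.2848], dtype=float32), np.float32(-5.872517))
yellow [(np.int64(333), np.int64(150)), (np.int64(334), np.int64(150)), (np.int64(333), np.int64(151)), (np.int64(334), np.int64(151)), (np.int64(335), np.int64(151)), (np.int64(336), np.int64(151)), (np.int64(337), np.int64(151)), (np.int64(338), np.int64(151)), (np.int64(339), np.int64(151)), (np.int64(340), np.int64(151)), (np.int64(341), np.int64(151)), (np.int64(334), np.int64(152)), (np.int64(335), np.int64(152)), (np.int64(336), np.int64(152)), (np.int64(337), np.int64(152)), (np.int64(338), np.int64(152)), (np.int64(339), np.int64(152)), (np.i
[... 292 characters left out ...]
21), np.int64(169)), (np.int64(320), np.int64(170)), (np.int64(321), np.int64(170)), (np.int64(330), np.int64(170)), (np.int64(320), np.int64(171)), (np.int64(321), np.int64(171)), (np.int64(322), np.int64(171)), (np.int64(326), np.int64(171)), (np.int64(327), np.int64(171)), (np.int64(328), np.int64(171)), (np.int64(329), np.int64(171)), (np.int64(321), np.int64(172)), (np.int64(328), np.int64(172)), (np.int64(329), np.int64(172)), (np.int64(329), np.int64(173))]
[[0.6395 0.053  0.112 ]]
red2 [(np.int64(326), np.int64(172)), (np.int64(327), np.int64(172))]
[[0.6372 0.0493 0.112 ]]
knob top 92 369.0 151.0 [[ 0.6741 -0.0413  0.152 ]] ((674.3885498046875, -41.0529899597168), 11.79014778137207)
```

```bash
cat >> meas.py <<'E'
a=np.radians(-6.15); A=np.array([[np.cos(a),np.sin(a)],[-np.sin(a),np.cos(a)]])  # world->primed
E
python3 - <<'E'
from meas import *
z=np.load("pics/top0.npz");p,d=z["p"],z["d"];P=pts("top",d);h=cv2.cvtColor(p,cv2.COLOR_BGR2HSV)
pr=lambda u,v,zz:ray("top",u,v,zz)[:,:2]*1000@A.T
print("pointer ends",pr([333,337,341],[151,151.3,151.6],.115))
print("marker ends/mid",pr([320.7,325,329.5],[170.3,170.9,171.6],.112))
print("rail end",pr([324],[192],.112))
dk=(h[...,2]<60)&(P[...,2]>.058)&(P[...,2]<.074);dk[:,:235]=0;dk[:,325:]=0;dk[:130]=0
v,u=np.where(dk);q=pr(u,v,.066);print("bar dark",len(u),q.min(0),q.max(0))
for c in range(255,310,8):
    print(c,[(r,int(h[r,c,2]),*(pr([c],[r],.066)[0].round(0)),round(float(P[r,c,2]),3)) for r in range(132,156,2)])
z=np.load("pics/side0.npz");S=z["p"]
cv2.imwrite("pics/crop1.png",cv2.resize(S[150:290,270:430],None,fx=4,fy=4,interpolation=cv2.INTER_CUBIC))
E
```

```text
pointer ends [[676.7609 107.3832]
 [676.9903  98.4428]
 [677.2197  89.5008]]
marker ends/mid [[630.8085 130.4073]
 [630.4219 120.7859]
 [629.8543 110.7019]]
rail end [[582.8738 118.4613]]
bar dark 418 [697.0006 131.3631] [711.5005 327.3189]
255 [(132, 125, np.float64(718.0), np.float64(293.0), 0.088), (134, 52, np.float64(713.0), np.float64(292.0), 0.079), (136, 33, np.float64(708.0), np.float64(292.0), 0.068), (138, 47, np.float64(703.0), np.float64(291.0), 1.071), (140, 33, np.float64(698.0), np.float64(291.0), 0.059), (142, 34, np.float64(693.0), np.float64(290.0), 0.031), (144, 23, np.float64(689.0), np.float64(289.0), 0.024), (146, 33, np.float64(684.0), np.float64(289.0), 0.004), (148, 95, np.float64(679.0), np.float64(288.0), 0.001), (150, 155, np.float64(674.0), np.float64(288.0), 0.002), (152, 173, np.float64(669.0), np.float64(287.0), 0.004), (154, 171, np.float64(665.0), np.float64(287.0), 0.001)]
263 [(132, 136, np.float64(719.0), np.float64(274.0), 0.095), (134, 75, np.float64(715.0), np.float64(274.0), 0.086), (136, 45, np.float64(710.0), np.float64(273.0), 0.071), (138
[... 3197 characters left out ...]
at64(194.0), -0.001)]
303 [(132, 132, np.float64(729.0), np.float64(181.0), 0.091), (134, 138, np.float64(724.0), np.float64(180.0), 0.095), (136, 137, np.float64(720.0), np.float64(180.0), 0.091), (138, 80, np.float64(715.0), np.float64(179.0), 0.087), (140, 39, np.float64(710.0), np.float64(179.0), 0.071), (142, 41, np.float64(705.0), np.float64(178.0), 0.067), (144, 32, np.float64(700.0), np.float64(178.0), 0.062), (146, 17, np.float64(695.0), np.float64(177.0), 0.047), (148, 70, np.float64(690.0), np.float64(177.0), 0.013), (150, 73, np.float64(686.0), np.float64(176.0), -0.0), (152, 84, np.float64(681.0), np.float64(176.0), 0.002), (154, 163, np.float64(676.0), np.float64(175.0), -0.0)]
```

View pics/crop1.png

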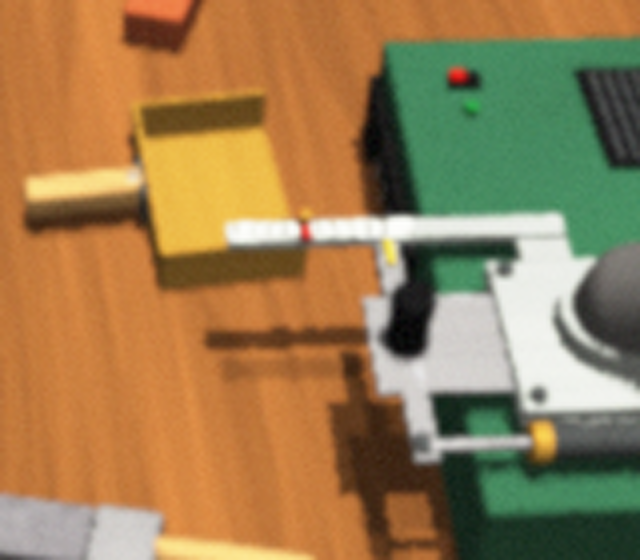

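Emit:
carry_out:
  steps:
    - {"tx":1.5,"ty":-2,"rz":0.02}
    - {"tx":4,"ty":-5,"rz":0.05}
    - {"tx":6.5,"ty":-8,"rz":0.08}
    - {"tx":9,"ty":-11,"rz":0.11}
    - {"tx":11.5,"ty":-14,"rz":0.14}
    - {"tx":14,"ty":-17,"rz":0.17}
    - {"tx":16.5,"ty":-20,"rz":0.2}
    - {"tx":19,"ty":-23,"rz":0.22}
    - {"tx":21.5,"ty":-26.2,"rz":0.24}
    - {"tx":24,"ty":-29.5,"rz":0.255}
    - {"tx":26.5,"ty":-32.8,"rz":0.265}
    - {"tx":28.5,"ty":-35.5,"rz":0.272}

```text
$.steps[0]: bad value
```

Emit:
carry_out:
  steps:
    - {"tx":2.5,"ty":-3}
    - {"tx":3.8,"ty":-4.7}
    - {"tx":4.35,"ty":-5.3,"tz":-1}
    - {"tx":4.35,"ty":-5.3,"tz":-3}
    - {"tx":4.35,"ty":-5.3,"tz":-6}
    - {"tx":4.35,"ty":-5.3,"tz":-9}
    - {"tx":4.35,"ty":-5.3,"tz":-12}
    - {"tx":4.35,"ty":-5.3,"tz":-14}
    - {"tx":4.35,"ty":-5.3,"tz":-15}
    - {"tx":4.35,"ty":-5.3,"tz":-15}
    - {"tx":4.35,"ty":-5.3,"tz":-15}

```text
$.steps[0]: bad value
```

Emit:
carry_out:
  steps:
    - {"tx":1.5,"ty":-2,"tz":0,"rx":0,"ry":0,"rz":0.02,"jaw":8.7}
    - {"tx":4,"ty":-5,"tz":0,"rx":0,"ry":0,"rz":0.05,"jaw":8.7}
    - {"tx":6.5,"ty":-8,"tz":0,"rx":0,"ry":0,"rz":0.08,"jaw":8.7}
    - {"tx":9,"ty":-11,"tz":0,"rx":0,"ry":0,"rz":0.11,"jaw":8.7}
    - {"tx":11.5,"ty":-14,"tz":0,"rx":0,"ry":0,"rz":0.14,"jaw":8.7}
    - {"tx":14,"ty":-17,"tz":0,"rx":0,"ry":0,"rz":0.17,"jaw":8.7}
    - {"tx":16.5,"ty":-20,"tz":0,"rx":0,"ry":0,"rz":0.2,"jaw":8.7}
    - {"tx":19,"ty":-23,"tz":0,"rx":0,"ry":0,"rz":0.22,"jaw":8.7}
    - {"tx":21.5,"ty":-26.2,"tz":0,"rx":0,"ry":0,"rz":0.24,"jaw":8.7}
    - {"tx":24,"ty":-29.5,"tz":0,"rx":0,"ry":0,"rz":0.255,"jaw":8.7}
    - {"tx":26.5,"ty":-32.8,"tz":0,"rx":0,"ry":0,"rz":0.265,"jaw":8.7}
    - {"tx":28.5,"ty":-35.5,"tz":0,"rx":0,"ry":0,"rz":0.272,"jaw":8.7}

```text
t: 1.1
tool_pos: [0.4539, 0.2445, 0.2223]
tcp_rot: [-3.141, 0.0, 3.142]
wrist_force: [0.8, 0.6, -0.1]
finger_gap: 0.0869
gripper_force: 0.0
```

Emit:
carry_out:
  steps:
    - {"tx":2,"ty":-2.5,"tz":0,"rx":0,"ry":0,"rz":0,"jaw":8.7}
    - {"tx":3.5,"ty":-4.5,"tz":-1,"rx":0,"ry":0,"rz":0,"jaw":8.7}
    - {"tx":4.3,"ty":-5.3,"tz":-3,"rx":0,"ry":0,"rz":0,"jaw":8.7}
    - {"tx":4.3,"ty":-5.3,"tz":-6,"rx":0,"ry":0,"rz":0,"jaw":8.7}
    - {"tx":4.3,"ty":-5.3,"tz":-9,"rx":0,"ry":0,"rz":0,"jaw":8.7}
    - {"tx":4.3,"ty":-5.3,"tz":-12,"rx":0,"ry":0,"rz":0,"jaw":8.7}
    - {"tx":4.3,"ty":-5.3,"tz":-14,"rx":0,"ry":0,"rz":0,"jaw":8.7}
    - {"tx":4.3,"ty":-5.3,"tz":-15,"rx":0,"ry":0,"rz":0,"jaw":8.7}
    - {"tx":4.3,"ty":-5.3,"tz":-15,"rx":0,"ry":0,"rz":0,"jaw":8.7}

```text
t: 1.85
tool_pos: [0.4934, 0.1934, 0.0696]
tcp_rot: [-3.14, -0.006, -3.141]
wrist_force: [-0.2, -0.6, -0.5]
finger_gap: 0.0867
gripper_force: 0.0
```

Emit:
carry_out:
  steps:
    - {"tx":0,"ty":0,"tz":-1,"rx":0,"ry":0,"rz":0,"jaw":8.7}
    - {"tx":0,"ty":0,"tz":-2.5,"rx":0,"ry":0,"rz":0,"jaw":8.7}
    - {"tx":0,"ty":0,"tz":-4,"rx":0,"ry":0,"rz":0,"jaw":8.7}
    - {"tx":0,"ty":0,"tz":-5.5,"rx":0,"ry":0,"rz":0,"jaw":8.7}
    - {"tx":0,"ty":0,"tz":-6.3,"rx":0,"ry":0,"rz":0,"jaw":8.7}
    - {"tx":0,"ty":0,"tz":-6.5,"rx":0,"ry":0,"rz":0,"jaw":8.7}
    - {"tx":0,"ty":0,"tz":-6.5,"rx":0,"ry":0,"rz":0,"jaw":8.7}

```text
t: 2.43
tool_pos: [0.4962, 0.1942, 0.0079]
tcp_rot: [3.142, 0.0, -3.141]
wrist_force: [0.8, -0.1, 0.0]
finger_gap: 0.0872
gripper_force: 0.0
```

Emit:
carry_out:
  steps:
    - {"tx":0,"ty":0,"tz":0,"rx":0,"ry":0,"rz":0,"jaw":4}
    - {"tx":0,"ty":0,"tz":0,"rx":0,"ry":0,"rz":0,"jaw":4}
    - {"tx":0,"ty":0,"tz":0,"rx":0,"ry":0,"rz":0,"jaw":4}
    - {"tx":0,"ty":0,"tz":0,"rx":0,"ry":0,"rz":0,"jaw":4}
    - {"tx":0,"ty":0,"tz":0,"rx":0,"ry":0,"rz":0,"jaw":4}

```text
t: 2.85
tool_pos: [0.4961, 0.1941, 0.008]
tcp_rot: [3.141, 0.001, -3.141]
wrist_force: [0.0, -0.0, -0.3]
finger_gap: 0.0619
gripper_force: 0.0
```

Emit:
carry_out:
  steps:
    - {"tx":0,"ty":0,"tz":0,"rx":0,"ry":0,"rz":0,"jaw":1}
    - {"tx":0,"ty":0,"tz":0,"rx":0,"ry":0,"rz":0,"jaw":1}
    - {"tx":0,"ty":0,"tz":0,"rx":0,"ry":0,"rz":0,"jaw":1}
    - {"tx":0,"ty":0,"tz":0,"rx":0,"ry":0,"rz":0,"jaw":1}
    - {"tx":0,"ty":0,"tz":0,"rx":0,"ry":0,"rz":0,"jaw":1}
    - {"tx":0,"ty":0,"tz":0,"rx":0,"ry":0,"rz":0,"jaw":1}
    - {"tx":0,"ty":0,"tz":0,"rx":0,"ry":0,"rz":0,"jaw":1}
    - {"tx":0,"ty":0,"tz":0,"rx":0,"ry":0,"rz":0,"jaw":1}
    - {"tx":0,"ty":0,"tz":0,"rx":0,"ry":0,"rz":0,"jaw":1}
    - {"tx":0,"ty":0,"tz":0,"rx":0,"ry":0,"rz":0,"jaw":1}

```text
t: 3.68
tool_pos: [0.4957, 0.1942, 0.0075]
tcp_rot: [3.141, -0.0, -3.141]
wrist_force: [-1.0, 1.0, 0.3]
finger_gap: 0.0237
gripper_force: 30.0
```

Emit:
carry_out:
  steps:
    - {"tx":0.2,"ty":-0.1,"tz":0,"rx":0,"ry":0,"rz":-0.01,"jaw":1}
    - {"tx":0.7,"ty":-0.3,"tz":0,"rx":0,"ry":0,"rz":-0.025,"jaw":1}
    - {"tx":1.3,"ty":-0.6,"tz":0,"rx":0,"ry":0,"rz":-0.04,"jaw":1}
    - {"tx":1.9,"ty":-0.9,"tz":0,"rx":0,"ry":0,"rz":-0.055,"jaw":1}
    - {"tx":2.5,"ty":-1.2,"tz":0,"rx":0,"ry":0,"rz":-0.07,"jaw":1}
    - {"tx":3.1,"ty":-1.5,"tz":0,"rx":0,"ry":0,"rz":-0.085,"jaw":1}
    - {"tx":3.7,"ty":-1.7,"tz":0,"rx":0,"ry":0,"rz":-0.097,"jaw":1}
    - {"tx":4.3,"ty":-1.9,"tz":0,"rx":0,"ry":0,"rz":-0.104,"jaw":1}
    - {"tx":4.8,"ty":-2.05,"tz":0,"rx":0,"ry":0,"rz":-0.107,"jaw":1}
    - {"tx":5.1,"ty":-2.1,"tz":0,"rx":0,"ry":0,"rz":-0.107,"jaw":1}
    - {"tx":5.27,"ty":-2.13,"tz":0,"rx":0,"ry":0,"rz":-0.107,"jaw":1}
    - {"tx":5.27,"ty":-2.13,"tz":0,"rx":0,"ry":0,"rz":-0.107,"jaw":1}

```text
t: 4.68
tool_pos: [0.5475, 0.1726, 0.0074]
tcp_rot: [-3.141, -0.003, 3.034]
wrist_force: [-5.1, 0.1, 4.1]
finger_gap: 0.0241
gripper_force: 30.0
```

```bash
python3 - <<'E'
from meas import *
p,d=grab("top","top1"); grab("side","side1");print(manip.observe()["tool_pos"])
cv2.imwrite("pics/crop2.png",cv2.resize(p[100:250,225:425],None,fx=4,fy=4,interpolation=cv2.INTER_CUBIC))
try:
    R,m=pan(p,None); print(R,(cv2.boxPoints(R)@A.T))
except Exception as e: print(e)
E
```

```text
[0.5475 0.1726 0.0074]
((655.1207275390625, 153.66453552246094), (147.61083984375, 98.87476348876953), 87.59101867675781) [[590.3716 146.0906]
 [689.0356 152.5419]
 [679.4045 299.8382]
 [580.7405 293.3869]]
```

View pics/crop2.png

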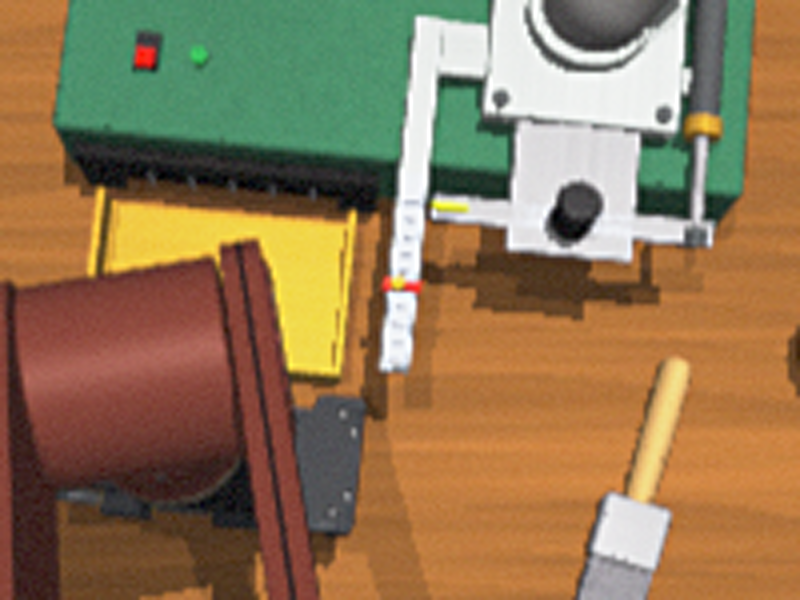

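```bash
cat >> meas.py <<'E'
def walls(p,rows):
    h=cv2.cvtColor(p,cv2.COLOR_BGR2HSV); m=cv2.inRange(h,(20,150,100),(29,255,255))>0; m[:,:235]=0;m[:,318:]=0
    for nm,f,s in(("right",np.max,.5),("left",np.min,-.5)):
        r=[i for i in rows if m[i].any()]; c=[f(np.where(m[i])[0])+s for i in r]
        x,a=line("top",np.array(c),np.array(r),.036); print(nm,len(r),"primed",A@x,"ang",a, [float(k) for k in c])
E
python3 - <<'E'
from meas import *
p=np.load("pics/top1.npz")["p"]
walls(p,range(156,190)); print(); walls(p,range(148,167))
p=np.load("pics/top0.npz")["p"]; print("before");walls(p,range(173,208))
E
```

```text
right 34 primed [640.6541 150.7576] ang -5.939208 [313.5, 313.5, 313.5, 313.5, 313.5, 312.5, 312.5, 312.5, 312.5, 312.5, 312.5, 312.5, 312.5, 312.5, 312.5, 312.5, 312.5, 311.5, 311.5, 311.5, 311.5, 311.5, 311.5, 311.5, 311.5, 311.5, 310.5, 310.5, 310.5, 310.5, 310.5, 310.5, 310.5, 310.5]
left 34 primed [633.9319 243.5596] ang 66.93012 [247.5, 247.5, 247.5, 247.5, 247.5, 247.5, 247.5, 247.5, 246.5, 246.5, 246.5, 246.5, 246.5, 291.5, 292.5, 292.5, 292.5, 293.5, 293.5, 293.5, 293.5, 293.5, 293.5, 293.5, 293.5, 293.5, 294.5, 294.5, 295.5, 295.5, 295.5, 295.5, 295.5, 295.5]

right 19 primed [678.2579 218.1412] ang 80.50144 [250.5, 250.5, 252.5, 260.5, 313.5, 313.5, 313.5, 313.5, 313.5, 313.5, 313.5, 313.5, 313.5, 312.5, 312.5, 312.5, 312.5, 312.5, 312.5]
left 19 primed [661.6768 307.476 ] ang -6.7937355 [249.5, 248.5, 248.5, 248.5, 248.5, 248.5, 248.5, 248.5, 247.5, 247.5, 247.5, 247.5, 247.5, 247.5, 247.5, 247.5, 246.5, 246.5, 246.5]
before
right 35 primed [599.0913 180.963 ] ang -0.11193096 [297.5, 297.5, 297.5, 297.5, 297.5, 297.5, 297.5, 297.5, 297.5, 297.5, 297.5, 297.5, 297.5, 297.5, 297.5, 297.5, 297.5, 297.5, 297.5, 297.5, 297.5, 297.5, 297.5, 297.5, 298.5, 297.5, 297.5, 297.5, 297.5, 298.5, 298.5, 298.5, 298.5, 297.5, 298.5]
left 35 primed [575.8825 325.985 ] ang 0.843575 [285.5, 235.5, 235.5, 236.5, 235.5, 235.5, 236.5, 235.5, 235.5, 236.5, 235.5, 235.5, 235.5, 235.5, 235.5, 235.5, 235.5, 235.5, 235.5, 235.5, 235.5, 235.5, 234.5, 234.5, 235.5, 234.5, 235.5, 234.5, 235.5, 235.5, 234.5, 234.5, 234.5, 235.5, 235.5]
```

```bash
python3 - <<'E'
from meas import *
for t in("top0","top1"):
    z=np.load(f"pics/{t}.npz");p,d=z["p"],z["d"];P=pts("top",d);h=cv2.cvtColor(p,cv2.COLOR_BGR2HSV)
    Q=P[...,:2]*1000@A.T
    for zl,zh in((.061,.072),):
        m=(h[...,2]<75)&(P[...,2]>zl)&(P[...,2]<zh)&(Q[...,0]>693)&(Q[...,0]<712)
        m[:,:230]=0;m[:,335:]=0
        ys=np.sort(Q[...,1][m]); print(t,len(ys),np.histogram(ys,bins=np.arange(120,341,4)))
    for r in(140,143,146,149): print(r,h[r,314:326,2],P[r,314:326,2].round(3))
    for r in(134,136,138,140,142): print(r,h[r,238:252,2],P[r,238:252,2].round(3))
pr=lambda u,v,zz:ray("top",u,v,zz)[:,:2]*1000@A.T
print(pr([319,320,321],[146,146,146],.066),pr([242,243,244,245],[138]*4,.066))
E
```

```text
top0 381 (array([ 0,  0,  2,  2,  3, 10,  8,  7,  9, 10,  8,  7,  8,  6,  8, 10,  9,
        7,  8, 10,  7,  8, 10,  8,  5,  9,  9,  8,  8,  9,  5,  8, 10,  7,
        7,  9,  8,  6, 10, 10,  5, 11,  9,  5,  9,  9,  8,  7,  8,  8,  3,
        3,  0,  0,  0]), array([120, 124, 128, 132, 136, 140, 144, 148, 152, 156, 160, 164, 168,
       172, 176, 180, 184, 188, 192, 196, 200, 204, 208, 212, 216, 220,
       224, 228, 232, 236, 240, 244, 248, 252, 256, 260, 264, 268, 272,
       276, 280, 284, 288, 292, 296, 300, 304, 308, 312, 316, 320, 324,
       328, 332, 336, 340]))
140 [ 52  47  58  63  67  66  75  80  78  77  81 176] [0.083 0.083 0.082 0.086 0.087 0.083 0.086 0.088 0.087 0.087 0.087 0.112]
143 [ 42  46  23  33  22  42  56  53  45  41 116 249] [0.067 0.068 0.066 0.066 0.069 0.067 0.061 0.06  0.066 0.065 0.064 0.111]
146 [ 26  15  40  24  32  35  51  50  45  43 122 254] [0.055 0.064 0.061 0.06  0.063 0.063 0.035 0.035 0.035 0.039 0.037 0.113]
149 [ 30  28  24  13  20  34  58  58  43  61 160 254] [ 0.035  0.032  0.03   0.034  0.034  0.001  0.    -0.001  0.002  0.01
  0.113  0.113]
[... 2153 characters left out ...]
.066  0.067  0.066  0.068  0.064
  0.065  0.064  0.068  0.067]
138 [179 188 184 101  53  43  40  37  44  40  40  48  48  53] [ 0.001 -0.     0.005 -0.001  0.034  0.068  0.063  0.066  0.068  0.067
  0.072  0.066  0.067  0.066]
140 [176 176 176 106  86  54  34  13  30  17  28  20  21  38] [ 0.002 -0.001  0.     0.001 -0.001  0.017  0.048  0.046  0.05   0.053
  0.055  0.048  0.054  0.053]
142 [163 165 161  98  88  94  93  50  25  31  26  28   8  22] [ 0.002  0.     0.002  0.     0.002 -0.001 -0.002  0.031  0.03   0.033
  0.033  0.031  0.038  0.036]
[[699.1772 140.0031]
 [699.4188 137.6691]
 [699.6604 135.3349]] [[699.8866 321.4424]
 [700.128  319.1197]
 [700.3695 316.7968]
 [700.611  314.4736]]
```

Emit:
carry_out:
  steps:
    - {"tx":0.1,"ty":0.05,"tz":0,"rx":0,"ry":0,"rz":0,"jaw":1}
    - {"tx":0.2,"ty":0.04,"tz":0,"rx":0,"ry":0,"rz":0,"jaw":1}
    - {"tx":0.3,"ty":0.03,"tz":0,"rx":0,"ry":0,"rz":0,"jaw":1}
    - {"tx":0.4,"ty":0.02,"tz":0,"rx":0,"ry":0,"rz":0,"jaw":1}
    - {"tx":0.5,"ty":0.01,"tz":0,"rx":0,"ry":0,"rz":0,"jaw":1}
    - {"tx":0.6,"ty":0,"tz":0,"rx":0,"ry":0,"rz":0,"jaw":1}
    - {"tx":0.7,"ty":-0.01,"tz":0,"rx":0,"ry":0,"rz":0,"jaw":1}
    - {"tx":0.7,"ty":-0.01,"tz":0,"rx":0,"ry":0,"rz":0,"jaw":1}

```text
t: 5.45
tool_pos: [0.5541, 0.1725, 0.0073]
tcp_rot: [-3.141, -0.003, 3.034]
wrist_force: [-7.3, 0.3, 5.0]
finger_gap: 0.0236
gripper_force: 30.0
```

Emit:
carry_out:
  steps:
    - {"tx":0.1,"ty":-0.01,"tz":0,"rx":0,"ry":0,"rz":0,"jaw":1}
    - {"tx":0.2,"ty":-0.02,"tz":0,"rx":0,"ry":0,"rz":0,"jaw":1}
    - {"tx":0.2,"ty":-0.02,"tz":0,"rx":0,"ry":0,"rz":0,"jaw":1}

```text
t: 5.7
tool_pos: [0.556, 0.1723, 0.0074]
tcp_rot: [-3.141, -0.003, 3.034]
wrist_force: [-7.1, 0.3, 4.5]
finger_gap: 0.0235
gripper_force: 30.0
```

Emit:
carry_out:
  steps:
    - {"tx":0.1,"ty":-0.01,"tz":0,"rx":0,"ry":0,"rz":0,"jaw":1}
    - {"tx":0.2,"ty":-0.02,"tz":0,"rx":0,"ry":0,"rz":0,"jaw":1}
    - {"tx":0.2,"ty":-0.02,"tz":0,"rx":0,"ry":0,"rz":0,"jaw":1}

```text
t: 5.95
tool_pos: [0.5568, 0.1723, 0.0073]
tcp_rot: [-3.141, -0.006, 3.034]
wrist_force: [-11.1, 1.2, 10.4]
finger_gap: 0.0238
gripper_force: 30.0
```

Emit:
carry_out:
  steps:
    - {"tx":0.1,"ty":-0.01,"tz":0,"rx":0,"ry":0,"rz":0,"jaw":1}
    - {"tx":0.2,"ty":-0.02,"tz":0,"rx":0,"ry":0,"rz":0,"jaw":1}
    - {"tx":0.2,"ty":-0.02,"tz":0,"rx":0,"ry":0,"rz":0,"jaw":1}

```text
t: 6.2
tool_pos: [0.5569, 0.1723, 0.0071]
tcp_rot: [-3.14, -0.01, 3.035]
wrist_force: [-17.7, 1.8, 15.3]
finger_gap: 0.0237
gripper_force: 30.0
```

```bash
python3 - <<'E'
from meas import *
p,d=grab("top","top2"); s,_=grab("side","side2")
o=manip.observe();print(o["tool_pos"],o["wrist_force"],o["ft_torque"],o["tcp_rot"])
walls(p,range(155,186)); walls(p,range(149,163))
c=np.hstack([cv2.resize(p[115:195,235:335],None,fx=4,fy=4,interpolation=cv2.INTER_CUBIC),cv2.resize(s[165:245,310:410],None,fx=4,fy=4,interpolation=cv2.INTER_CUBIC)])
cv2.imwrite("pics/crop3.png",c)
E
```

```text
[0.5569 0.1723 0.0071] [-17.5158   1.2373  15.1959] [0.3448 2.7287 0.0255] [-3.1401 -0.0099  3.0346]
right 31 primed [654.5039 151.1956] ang -5.938807 [313.5, 313.5, 313.5, 313.5, 312.5, 312.5, 312.5, 312.5, 312.5, 312.5, 312.5, 312.5, 312.5, 312.5, 312.5, 312.5, 312.5, 311.5, 311.5, 311.5, 311.5, 311.5, 311.5, 311.5, 311.5, 311.5, 310.5, 310.5, 310.5, 310.5, 310.5]
left 31 primed [644.8841 238.1088] ang 69.45004 [247.5, 247.5, 247.5, 247.5, 247.5, 247.5, 247.5, 292.5, 292.5, 292.5, 292.5, 293.5, 293.5, 293.5, 293.5, 293.5, 294.5, 294.5, 294.5, 294.5, 294.5, 294.5, 294.5, 294.5, 295.5, 295.5, 295.5, 295.5, 296.5, 295.5, 296.5]
right 14 primed [682.1656 151.7965] ang -6.5474725 [313.5, 313.5, 314.5, 313.5, 313.5, 313.5, 313.5, 313.5, 313.5, 313.5, 312.5, 312.5, 312.5, 312.5]
left 14 primed [666.6108 284.9899] ang 80.5814 [248.5, 248.5, 248.5, 248.5, 248.5, 247.5, 247.5, 247.5, 247.5, 247.5, 247.5, 247.5, 247.5, 292.5]
```

View pics/crop3.png

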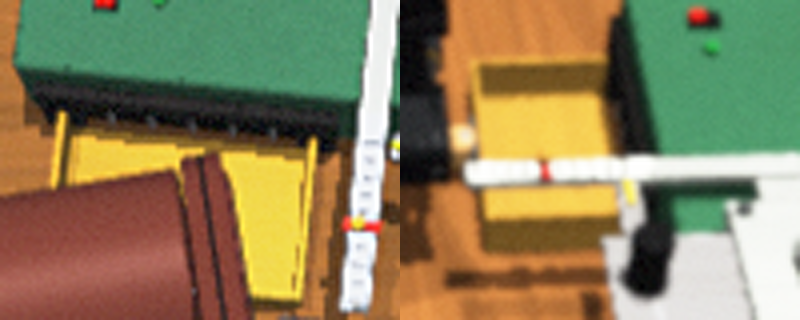

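Emit:
carry_out:
  steps:
    - {"tx":-0.1,"ty":0.01,"tz":0,"rx":0,"ry":0,"rz":0,"jaw":1}
    - {"tx":-0.2,"ty":0.02,"tz":0,"rx":0,"ry":0,"rz":0,"jaw":1}
    - {"tx":-0.2,"ty":0.02,"tz":0,"rx":0,"ry":0,"rz":0,"jaw":1}
    - {"tx":-0.2,"ty":0.02,"tz":0,"rx":0,"ry":0,"rz":0,"jaw":4.5}
    - {"tx":-0.2,"ty":0.02,"tz":0,"rx":0,"ry":0,"rz":0,"jaw":4.5}
    - {"tx":-0.2,"ty":0.02,"tz":0,"rx":0,"ry":0,"rz":0,"jaw":4.5}
    - {"tx":-0.2,"ty":0.02,"tz":0,"rx":0,"ry":0,"rz":0,"jaw":4.5}
    - {"tx":-0.2,"ty":0.02,"tz":0,"rx":0,"ry":0,"rz":0,"jaw":4.5}
    - {"tx":-0.2,"ty":0.02,"tz":0,"rx":0,"ry":0,"rz":0,"jaw":4.5}

```text
t: 7.05
tool_pos: [0.5597, 0.1721, 0.0075]
tcp_rot: [3.142, 0.0, 3.035]
wrist_force: [0.8, -0.1, 0.1]
finger_gap: 0.0446
gripper_force: 0.0
```

Emit:
carry_out:
  steps:
    - {"tx":0,"ty":0,"tz":0.5,"rx":0,"ry":0,"rz":0,"jaw":5}
    - {"tx":0,"ty":0,"tz":1.5,"rx":0,"ry":0,"rz":0,"jaw":5}
    - {"tx":0,"ty":0,"tz":3,"rx":0,"ry":0,"rz":0,"jaw":5}
    - {"tx":0,"ty":0,"tz":5.5,"rx":0,"ry":0,"rz":0,"jaw":5}
    - {"tx":0,"ty":0,"tz":8.5,"rx":0,"ry":0,"rz":0,"jaw":5}
    - {"tx":0,"ty":0,"tz":11.5,"rx":0,"ry":0,"rz":0,"jaw":5}
    - {"tx":0,"ty":0,"tz":14.5,"rx":0,"ry":0,"rz":0,"jaw":5}
    - {"tx":0,"ty":0,"tz":17,"rx":0,"ry":0,"rz":0,"jaw":5}
    - {"tx":0,"ty":0,"tz":18.5,"rx":0,"ry":0,"rz":0,"jaw":5}
    - {"tx":0,"ty":0,"tz":19,"rx":0,"ry":0,"rz":0,"jaw":5}
    - {"tx":0,"ty":0,"tz":19,"rx":0,"ry":0,"rz":0,"jaw":5}

```text
t: 7.97
tool_pos: [0.5607, 0.1725, 0.2002]
tcp_rot: [3.14, 0.004, 3.035]
wrist_force: [0.2, 0.0, -0.7]
finger_gap: 0.0499
gripper_force: 0.0
```

Emit:
carry_out:
  steps:
    - {"tx":0.5,"ty":-1,"tz":0,"rx":0,"ry":0,"rz":0,"jaw":5}
    - {"tx":1.5,"ty":-3,"tz":0,"rx":0,"ry":0,"rz":0,"jaw":5}
    - {"tx":2.8,"ty":-5.5,"tz":0,"rx":0,"ry":0,"rz":0,"jaw":5}
    - {"tx":4.2,"ty":-8,"tz":0,"rx":0,"ry":0,"rz":0,"jaw":5}
    - {"tx":5.6,"ty":-10.5,"tz":0,"rx":0,"ry":0,"rz":0,"jaw":5}
    - {"tx":7,"ty":-13,"tz":0,"rx":0,"ry":0,"rz":0,"jaw":5}
    - {"tx":8.4,"ty":-15.5,"tz":0,"rx":0,"ry":0,"rz":0,"jaw":5}
    - {"tx":9.7,"ty":-18,"tz":0,"rx":0,"ry":0,"rz":0,"jaw":5}
    - {"tx":10.8,"ty":-20,"tz":0,"rx":0,"ry":0,"rz":0,"jaw":5}
    - {"tx":11.3,"ty":-21,"tz":0,"rx":0,"ry":0,"rz":0,"jaw":5}
    - {"tx":11.5,"ty":-21.3,"tz":0,"rx":0,"ry":0,"rz":0,"jaw":5}
    - {"tx":11.5,"ty":-21.3,"tz":0,"rx":0,"ry":0,"rz":0,"jaw":5}

```text
t: 8.97
tool_pos: [0.6738, -0.0414, 0.1958]
tcp_rot: [3.141, -0.003, 3.033]
wrist_force: [0.7, 0.1, -0.3]
finger_gap: 0.05
gripper_force: 0.0
```

```bash
python3 - <<'E'
from meas import *
p,d=grab("top","top3"); s,_=grab("side","side3")
o=manip.observe();print(o["tool_pos"],o["tcp_rot"])
walls(p,range(152,186))
a=cv2.resize(p[110:250,235:425],(800,589),interpolation=cv2.INTER_CUBIC)
cv2.imwrite("pics/crop4.png",a)
E
```

```text
[ 0.6738 -0.0397  0.1967] [ 3.141  -0.0017  3.0354]
right 34 primed [650.8991 151.3504] ang -5.8616657 [314.5, 313.5, 313.5, 313.5, 313.5, 313.5, 312.5, 312.5, 312.5, 312.5, 312.5, 312.5, 312.5, 312.5, 312.5, 312.5, 312.5, 312.5, 311.5, 311.5, 311.5, 311.5, 311.5, 311.5, 311.5, 311.5, 311.5, 311.5, 311.5, 310.5, 310.5, 310.5, 310.5, 310.5]
left 34 primed [636.5108 308.097 ] ang -5.4037547 [248.5, 247.5, 247.5, 247.5, 247.5, 247.5, 247.5, 247.5, 247.5, 246.5, 246.5, 246.5, 246.5, 246.5, 246.5, 246.5, 246.5, 245.5, 245.5, 245.5, 245.5, 245.5, 245.5, 245.5, 245.5, 244.5, 244.5, 244.5, 244.5, 244.5, 244.5, 244.5, 245.5, 253.5]
```

View pics/crop4.png

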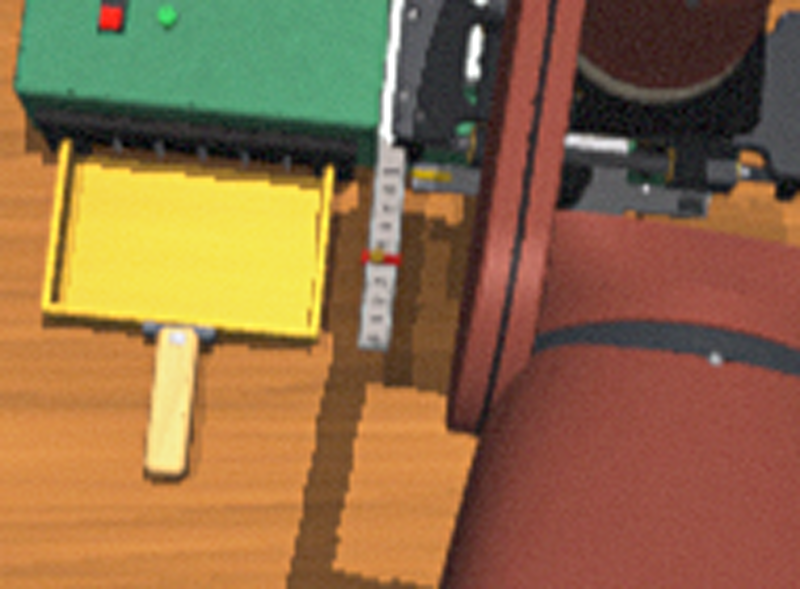

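```bash
python3 - <<'E'
from meas import *
p=np.load("pics/top3.npz")["p"];h=cv2.cvtColor(p,cv2.COLOR_BGR2HSV); m=cv2.inRange(h,(20,150,100),(29,255,255))>0
for r0,r1 in((248,268),(288,308),(248,308)):
    c=np.r_[r0:r1] if r1-r0<50 else np.r_[248:268,288:308]
    v=np.array([np.where(m[150:205,i])[0].max()+150.5 for i in c]);x,a=line("top",c,v,.02);print(A@x,a)
pr=lambda u,v,zz:ray("top",u,v,zz)[:,:2]*1000@A.T
for c in(248,249,250,311,312,313,314): print(c,[(r,int(h[r,c,2]),int(h[r,c,0])) for r in range(140,156)])
print(pr([250,313],[143.5,149.5],.036))
E
```

```text
[600.1106 277.3819] 79.39531
[599.7253 181.6421] 83.36389
[599.677  224.1523] 83.81451
248 [(140, 34, 165), (141, 32, 12), (142, 30, 99), (143, 30, 135), (144, 35, 23), (145, 66, 21), (146, 104, 17), (147, 134, 17), (148, 146, 16), (149, 206, 15), (150, 228, 17), (151, 233, 18), (152, 232, 18), (153, 239, 20), (154, 247, 22), (155, 251, 24)]
249 [(140, 24, 105), (141, 35, 81), (142, 32, 131), (143, 75, 22), (144, 138, 20), (145, 187, 20), (146, 239, 20), (147, 253, 21), (148, 248, 22), (149, 255, 24), (150, 255, 26), (151, 255, 25), (152, 255, 25), (153, 255, 25), (154, 255, 26), (155, 255, 25)]
250 [(140, 26, 73), (141, 26, 90), (142, 54, 17), (143, 156, 20), (144, 255, 22), (145, 255, 26), (146, 255, 26), (147, 255, 25), (148, 254, 22), (149, 242, 21), (150, 223, 20), (151, 209, 19), (152, 178, 19), (153, 163, 18), (154, 139, 18), (155, 116, 19)]
311 [(140, 57, 76), (141, 53, 72), (142, 44, 67), (143, 45, 10), (144, 56, 133), (145, 46, 50), (146, 35, 47), (147, 28, 126), (148, 29, 102), (149, 32, 21), (150, 68, 18), (151, 79, 18), (152, 138, 19), (153, 169, 21), (154, 179, 19), (155, 194, 19)]
312 [(140, 60, 76), (141, 56, 77), (142, 46, 79), (143, 45, 60), (144, 50, 0), (145, 42, 21), (146, 21, 99), (147, 26, 154), (148, 26, 23), (149, 86, 19), (150, 175, 20), (151, 207, 20), (152, 248, 22), (153, 254, 24), (154, 251, 24), (155, 254, 26)]
313 [(140, 58, 72), (141, 56, 74), (142, 43, 80), (143, 49, 155), (144, 53, 100), (145, 40, 105), (146, 32, 128), (147, 30, 60), (148, 50, 15), (149, 153, 20), (150, 255, 23), (151, 255, 28), (152, 255, 28), (153, 255, 24), (154, 245, 22), (155, 244, 22)]
314 [(140, 55, 76), (141, 59, 74), (142, 46, 72), (143, 46, 84), (144, 58, 150), (145, 49, 83), (146, 32, 71), (147, 26, 108), (148, 31, 84), (149, 61, 17), (150, 107, 19), (151, 113, 20), (152, 104, 21), (153, 106, 19), (154, 102, 19), (155, 109, 14)]
[[696.9231 306.3065]
 [697.6698 153.8315]]
```

Emit:
carry_out:
  steps:
    - {"tx":0,"ty":0,"tz":-0.5,"rx":0,"ry":0,"rz":0,"jaw":5}
    - {"tx":0,"ty":0,"tz":-1.5,"rx":0,"ry":0,"rz":0,"jaw":5}
    - {"tx":0,"ty":0,"tz":-3,"rx":0,"ry":0,"rz":0,"jaw":5}
    - {"tx":0,"ty":0,"tz":-4.5,"rx":0,"ry":0,"rz":0,"jaw":5}
    - {"tx":0,"ty":0,"tz":-6,"rx":0,"ry":0,"rz":0,"jaw":5}
    - {"tx":0,"ty":0,"tz":-7.2,"rx":0,"ry":0,"rz":0,"jaw":5}
    - {"tx":0,"ty":0,"tz":-7.8,"rx":0,"ry":0,"rz":0,"jaw":5}
    - {"tx":0,"ty":0,"tz":-8,"rx":0,"ry":0,"rz":0,"jaw":5}
    - {"tx":0,"ty":0,"tz":-8,"rx":0,"ry":0,"rz":0,"jaw":5}

```text
t: 9.82
tool_pos: [0.6741, -0.0404, 0.1169]
tcp_rot: [3.142, -0.001, 3.035]
wrist_force: [0.5, 0.1, 1.4]
finger_gap: 0.0501
gripper_force: 0.0
```

Emit:
carry_out:
  steps:
    - {"tx":0,"ty":0,"tz":0,"rx":0,"ry":0,"rz":0,"jaw":1}
    - {"tx":0,"ty":0,"tz":0,"rx":0,"ry":0,"rz":0,"jaw":1}
    - {"tx":0,"ty":0,"tz":0,"rx":0,"ry":0,"rz":0,"jaw":1}
    - {"tx":0,"ty":0,"tz":0,"rx":0,"ry":0,"rz":0,"jaw":1}
    - {"tx":0,"ty":0,"tz":0,"rx":0,"ry":0,"rz":0,"jaw":1}
    - {"tx":0,"ty":0,"tz":0,"rx":0,"ry":0,"rz":0,"jaw":1}
    - {"tx":0,"ty":0,"tz":0,"rx":0,"ry":0,"rz":0,"jaw":1}
    - {"tx":0,"ty":0,"tz":0,"rx":0,"ry":0,"rz":0,"jaw":1}

```text
t: 10.48
tool_pos: [0.6748, -0.0408, 0.1181]
tcp_rot: [-3.142, 0.001, 3.035]
wrist_force: [0.2, 0.3, 2.0]
finger_gap: 0.0234
gripper_force: 29.7
```

Emit:
carry_out:
  steps:
    - {"tx":-0.2,"ty":0.02,"tz":0,"rx":0,"ry":0,"rz":0,"jaw":1}
    - {"tx":-0.6,"ty":0.06,"tz":0,"rx":0,"ry":0,"rz":0,"jaw":1}
    - {"tx":-1,"ty":0.11,"tz":0,"rx":0,"ry":0,"rz":0,"jaw":1}
    - {"tx":-1.5,"ty":0.16,"tz":0,"rx":0,"ry":0,"rz":0,"jaw":1}
    - {"tx":-2,"ty":0.22,"tz":0,"rx":0,"ry":0,"rz":0,"jaw":1}
    - {"tx":-2.5,"ty":0.27,"tz":0,"rx":0,"ry":0,"rz":0,"jaw":1}
    - {"tx":-3,"ty":0.32,"tz":0,"rx":0,"ry":0,"rz":0,"jaw":1}
    - {"tx":-3.5,"ty":0.38,"tz":0,"rx":0,"ry":0,"rz":0,"jaw":1}
    - {"tx":-4,"ty":0.43,"tz":0,"rx":0,"ry":0,"rz":0,"jaw":1}
    - {"tx":-4.3,"ty":0.46,"tz":0,"rx":0,"ry":0,"rz":0,"jaw":1}
    - {"tx":-4.3,"ty":0.46,"tz":0,"rx":0,"ry":0,"rz":0,"jaw":1}
    - {"tx":-4.3,"ty":0.46,"tz":0,"rx":0,"ry":0,"rz":0,"jaw":1}

```text
t: 11.48
tool_pos: [0.6334, -0.0363, 0.1181]
tcp_rot: [3.141, 0.005, 3.035]
wrist_force: [8.7, -1.0, -1.7]
finger_gap: 0.0234
gripper_force: 29.8
```

```bash
cat >> meas.py <<'E'
def gate(tag,prm=None):
    p,d=grab("top",tag);h=cv2.cvtColor(p,cv2.COLOR_BGR2HSV)
    roi=np.zeros(h.shape[:2],bool);roi[140:190,318:346]=1
    ye=(cv2.inRange(h,(20,90,90),(36,255,255))>0)&roi; re=((h[...,0]<8)|(h[...,0]>170))&(h[...,1]>120)&(h[...,2]>90)&roi
    ye[:,:331]=0; out=[]
    for nm,m,z in(("pointer",ye,.115),("marker",re,.112)):
        v,u=np.where(m); w=h[...,1][m].astype(float); q=ray("top",u,v,z)[:,:2]*1000@A.T
        print(nm,len(u),np.average(q,axis=0,weights=w),"ends",q.min(0),q.max(0))
    return p
E
python3 - <<'E'
from meas import *
p=gate("top4"); s,_=grab("side","side4"); o=manip.observe();print(o["tool_pos"],o["wrist_force"],A@o["tool_pos"][:2]*1000)
cv2.imwrite("pics/crop5.png",np.hstack([cv2.resize(p[140:200,300:380],(400,300),interpolation=cv2.INTER_CUBIC),cv2.resize(s[180:240,320:400],(400,300),interpolation=cv2.INTER_CUBIC)]))
E
```

```text
Traceback (most recent call last):
  File "meas.py", line 27, in gate
    print(nm,len(u),np.average(q,axis=0,weights=w),"ends",q.min(0),q.max(0))
                    ~~~~~~~~~~^^^^^^^^^^^^^^^^^^^^
ZeroDivisionError: Weights sum to zero, can't be normalized
```

```bash
python3 - <<'E'
from meas import *
p=np.load("pics/top4.npz")["p"]; s,_=grab("side","side4"); o=manip.observe();print(o["tool_pos"],o["wrist_force"],A@o["tool_pos"][:2]*1000)
cv2.imwrite("pics/crop5.png",np.hstack([cv2.resize(p[140:200,300:380],(400,300),interpolation=cv2.INTER_CUBIC),cv2.resize(s[180:240,320:400],(400,300),interpolation=cv2.INTER_CUBIC)]))
E
```

```text
[ 0.6334 -0.0364  0.1181] [ 7.7878 -0.0836 -1.6108] [633.697   31.7171]
```

View pics/crop5.png

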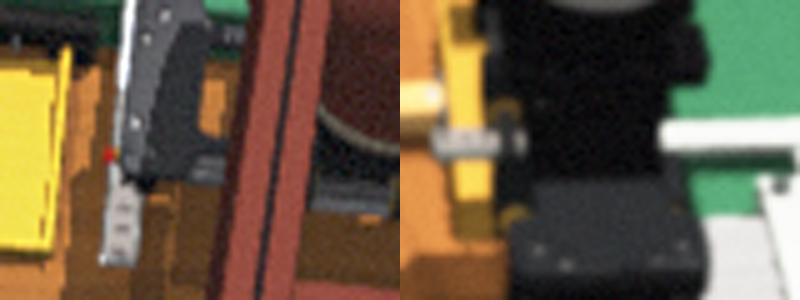

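```bash
python3 - <<'E'
from meas import *
def soft(n,p,box,kind,z):
    u0,u1,v0,v1=box; b,g,r=[p[v0:v1,u0:u1,i].astype(float) for i in range(3)]
    w=(np.minimum(r,g)-b) if kind=="y" else (r-np.maximum(g,b))
    w=np.clip(w-(60 if kind=="y" else 85),0,None)
    v,u=np.mgrid[v0:v1,u0:u1]
    c=np.array([(w*u).sum(),(w*v).sum()])/w.sum(); q=ray(n,[c[0]],[c[1]],z)[0,:2]*1000
    return c,A@q,int((w>0).sum())
D=[]
for t in("top0","top1","top2"):
    p=np.load(f"pics/{t}.npz")["p"]
    a=soft("top",p,(332,344,146,156),"y",.115); b=soft("top",p,(319,333,166,176),"r",.112)
    print(t,a,b,"stroke",a[1][0]-b[1][0])
for t in("side0","side1","side2"):
    p=np.load(f"pics/{t}.npz")["p"]
    a=soft("side",p,(362,372,207,219),"y",.115); b=soft("side",p,(342,352,201,212),"r",.112)
    print(t,a,b,"stroke",a[1][0]-b[1][0])
E
```

```text
top0 (array([336.8356, 151.2218]), array([677.1318,  98.8239]), 22) (array([325.622 , 171.0382]), array([630.2498, 119.3831]), 20) stroke 46.88196665978546
top1 (array([336.8291, 151.2634]), array([677.0349,  98.8297]), 23) (array([325.6078, 171.06  ]), array([630.1972, 119.4098]), 22) stroke 46.83767771370992
top2 (array([336.83  , 151.2646]), array([677.0324,  98.8276]), 22) (array([325.5796, 171.036 ]), array([630.2451, 119.4772]), 22) stroke 46.787301127891055
side0 (array([366.8191, 212.3936]), array([676.8596, 101.8987]), 17) (array([345.9185, 207.5   ]), array([629.3897, 122.8818]), 6) stroke 47.46992646743195
side1 (array([365.0492, 213.6578]), array([672.0837,  97.9478]), 25) (array([345.91, 207.57]), array([629.3453, 122.6469]), 7) stroke 42.738373073424896
side2 (array([364.6193, 213.7027]), array([671.0458,  97.8406]), 28) (array([345.9146, 207.5578]), array([629.3605, 122.6876]), 7) stroke 41.68526210166533
```

Emit:
carry_out:
  steps:
    - {"tx":-0.15,"ty":0.02,"tz":0,"rx":0,"ry":0,"rz":0,"jaw":1}
    - {"tx":-0.3,"ty":0.03,"tz":0,"rx":0,"ry":0,"rz":0,"jaw":1}
    - {"tx":-0.45,"ty":0.05,"tz":0,"rx":0,"ry":0,"rz":0,"jaw":1}
    - {"tx":-0.57,"ty":0.06,"tz":0,"rx":0,"ry":0,"rz":0,"jaw":1}
    - {"tx":-0.57,"ty":0.06,"tz":0,"rx":0,"ry":0,"rz":0,"jaw":1}
    - {"tx":-0.57,"ty":0.06,"tz":0,"rx":0,"ry":0,"rz":0,"jaw":1}
    - {"tx":-0.57,"ty":0.06,"tz":0,"rx":0,"ry":0,"rz":0,"jaw":1}
    - {"tx":-0.57,"ty":0.06,"tz":0,"rx":0,"ry":0,"rz":0,"jaw":1}

```text
t: 12.25
tool_pos: [0.628, -0.0358, 0.1182]
tcp_rot: [3.142, 0.006, 3.035]
wrist_force: [9.1, -0.3, -2.3]
finger_gap: 0.0235
gripper_force: 29.8
```

```bash
python3 - <<'E'
from meas import *
p,_=grab("top","top5"); o=manip.observe();x=A@o["tool_pos"][:2]*1000;print(o["t"],o["tool_pos"],o["tcp_rot"],o["wrist_force"],x,675.3-x[0])
q=np.load("pics/top0.npz")["p"]
f=lambda p:cv2.resize(p[135:195,310:410],(800,480),interpolation=cv2.INTER_CUBIC)
cv2.imwrite("pics/crop6.png",f(p))
walls(p,range(152,186))
E
```

```text
12.3 [ 0.628  -0.0358  0.1181] [3.1415 0.0056 3.0346] [ 7.9864  0.0968 -2.4417] [628.2139  31.7055] 47.08605341819771
right 34 primed [651.1157 151.5213] ang -5.5214677 [313.5, 313.5, 313.5, 313.5, 313.5, 312.5, 312.5, 312.5, 312.5, 312.5, 312.5, 312.5, 312.5, 312.5, 312.5, 312.5, 312.5, 311.5, 312.5, 312.5, 311.5, 311.5, 311.5, 311.5, 311.5, 311.5, 311.5, 311.5, 310.5, 310.5, 310.5, 310.5, 310.5, 310.5]
left 34 primed [636.7168 307.9699] ang -5.5931745 [248.5, 248.5, 247.5, 247.5, 247.5, 247.5, 247.5, 247.5, 247.5, 246.5, 246.5, 246.5, 246.5, 246.5, 246.5, 246.5, 246.5, 245.5, 245.5, 245.5, 245.5, 245.5, 245.5, 245.5, 245.5, 245.5, 244.5, 244.5, 244.5, 244.5, 244.5, 244.5, 245.5, 254.5]
```

View pics/crop6.png

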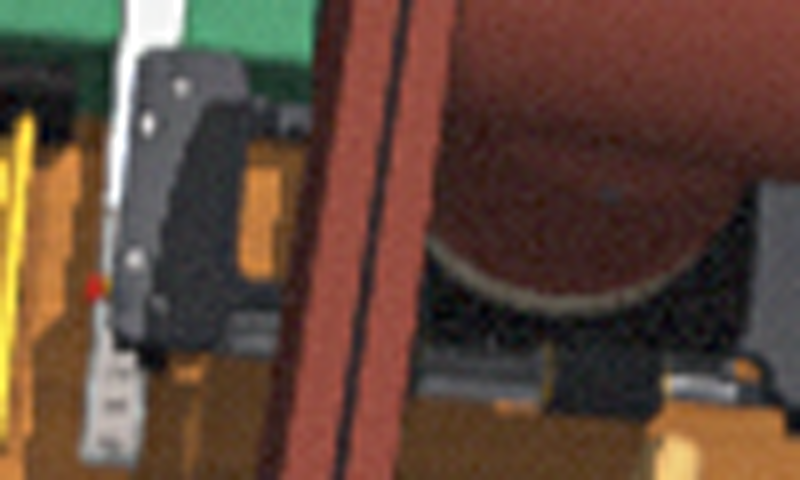

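```bash
python3 - <<'E'
from meas import *
K,T=cam("top")
def edge(t,yp,lo,hi):
    # saturation profile along x' at fixed y' on plane z=.112, half-level crossing grey->wood
    z=np.load(f"pics/{t}.npz"); s=cv2.cvtColor(z["p"],cv2.COLOR_BGR2HSV)[...,1].astype(np.float32)
    xs=np.arange(lo,hi,.25); W=np.c_[np.c_[xs,np.full_like(xs,yp)]@A/1000,np.full_like(xs,.112)]
    c=(W-T[:3,3])@T[:3,:3]; uv=(c/c[:,2:])@K.T
    f=cv2.remap(s,uv[:,:1].astype(np.float32),uv[:,1:2].astype(np.float32),cv2.INTER_LINEAR).ravel()
    i=np.argmin(np.gradient(cv2.GaussianBlur(f[:,None],(1,9),2).ravel())) # wood(high S)->plate(low S) with growing x'
    return xs[i],f[::16].round(0)
P0=[]
for yp in(20,24,28,32,36,40):
    a,fa=edge("top0",yp,640,668); b,fb=edge("top5",yp,593,621); b4,_=edge("top4",yp,598,626)
    print(yp,a,b,a-b,"top4",a-b4,fa,fb)
E
```

```text
20 653.25 609.75 43.5 top4 39.0 [150. 149. 159. 175.  25.   1.   2.] [158. 143. 159. 155.  81.   9.  12.]
24 655.0 609.25 45.75 top4 41.25 [140. 151. 162. 144.  21.   4.   4.] [148. 158. 159. 150.  80.   7.  24.]
28 654.75 609.0 45.75 top4 41.25 [190. 171. 157. 167.  48.   5.   7.] [157. 149. 159. 162.  86.  13.  11.]
32 654.25 608.5 45.75 top4 39.0 [155. 155. 158. 178.  44.   8.  11.] [154. 152. 135. 151.  69.  11.  19.]
36 653.75 608.25 45.5 top4 38.75 [142. 146. 140. 178.  42.   7.   9.] [158. 154. 151. 150.  82.  14.  28.]
40 653.5 603.25 50.25 top4 38.75 [173. 167. 179. 181.  28.   3.   2.] [151. 138. 155. 138. 111.  95.  99.]
```

```bash
python3 - <<'E'
from meas import *
K,T=cam("top"); grab("top","top6"); grab("top","top7")
def edge(t,yp,lo,hi):
    p=np.load(f"pics/{t}.npz")["p"].astype(np.float32); s=p[...,2]-p[...,0]
    xs=np.arange(lo,hi,.25); W=np.c_[np.c_[xs,np.full_like(xs,yp)]@A/1000,np.full_like(xs,.112)]
    c=(W-T[:3,3])@T[:3,:3]; uv=(c/c[:,2:])@K.T
    f=cv2.remap(s,uv[:,:1].astype(np.float32),uv[:,1:2].astype(np.float32),cv2.INTER_LINEAR).ravel()
    return f
ys=np.arange(20,37,2)
xs=np.arange(-14,14,.25)
for ts,c in((("top0","top1","top2"),655),(("top5","top6","top7"),608)):
    f=np.mean([[edge(t,y,c-14,c+14) for y in ys] for t in ts],axis=0)
    g=f.mean(0); hi=np.median(g[(xs>-8)&(xs<-4)]); lo=np.median(g[(xs>4)&(xs<8)])
    i=np.where(g>(hi+lo)/2)[0].max(); print(ts,hi,lo,"edge",c+xs[i],g[::8].round(0))
    p=np.load(f"pics/{ts[0]}.npz")["p"]
    for r in f[::4]: print(r[::8].round(0))
o=manip.observe();x=A@o["tool_pos"][:2]*1000;print(x,675.3-x[0])
E
```

```text
('top0', 'top1', 'top2') 45.59509 -2.0748699 edge 655.0 [47. 47. 47. 45. 46. 46. 43. 22.  3. -3. -2. -1. -1. -1.]
[44. 44. 49. 52. 46. 44. 35. 16.  0. -1.  0.  1. -0. -0.]
[48. 48. 48. 44. 48. 46. 47. 26.  6. -2. -2. -1. -2. -1.]
[48. 47. 47. 46. 45. 46. 43. 21.  3. -2. -2. -2. -2. -2.]
('top5', 'top6', 'top7') 52.742542 -3.1196108 edge 609.0 [54. 53. 52. 52. 53. 53. 51. 39. 14. -1. -3. -2. -1. -2.]
[56. 53. 51. 51. 54. 54. 51. 36. 14. -0. -3. -2. -2. -2.]
[55. 51. 52. 53. 53. 53. 52. 41. 16. -1. -3. -2. -2. -2.]
[54. 52. 51. 54. 52. 52. 52. 38. 15. -2. -4. -5.  1.  2.]
[628.1903  31.7598] 47.10969957449129
```

Emit:
carry_out:
  steps:
    - {"tx":-0.07,"ty":0.01,"tz":0,"rx":0,"ry":0,"rz":0,"jaw":1}
    - {"tx":-0.07,"ty":0.01,"tz":0,"rx":0,"ry":0,"rz":0,"jaw":1}
    - {"tx":-0.07,"ty":0.01,"tz":0,"rx":0,"ry":0,"rz":0,"jaw":1}
    - {"tx":-0.07,"ty":0.01,"tz":0,"rx":0,"ry":0,"rz":0,"jaw":1}
    - {"tx":-0.07,"ty":0.01,"tz":0,"rx":0,"ry":0,"rz":0,"jaw":1}
    - {"tx":-0.07,"ty":0.01,"tz":0,"rx":0,"ry":0,"rz":0,"jaw":1}

```text
t: 12.9
tool_pos: [0.6275, -0.0357, 0.1182]
tcp_rot: [3.141, 0.006, 3.035]
wrist_force: [8.0, -1.2, -3.0]
finger_gap: 0.0233
gripper_force: 29.8
```

```bash
cat > e.py <<'E'
from meas import *
import sys
K,T=cam("top")
def prof(t,c,xs,ys):
    p=np.load(f"pics/{t}.npz")["p"].astype(np.float32); s=p[...,2]-p[...,0]; X,Y=np.meshgrid(xs+c,ys)
    W=np.c_[np.c_[X.ravel(),Y.ravel()]@A/1000,np.full(X.size,.112)]
    k=(W-T[:3,3])@T[:3,:3]; uv=((k/k[:,2:])@K.T).astype(np.float32)
    return cv2.remap(s,uv[:,0].reshape(X.shape),uv[:,1].reshape(X.shape),cv2.INTER_LINEAR).mean(0)
def edge(ts,c):
    xs=np.arange(-14,14,.1); g=np.mean([prof(t,c,xs,np.arange(20,37,.5)) for t in ts],axis=0)
    hi=np.median(g[(xs>-10)&(xs<-5)]);lo=np.median(g[(xs>5)&(xs<10)]); return c+xs[np.where(g>(hi+lo)/2)[0].max()]
E
python3 - <<'E'
from e import *
for i in(8,9): grab("top",f"top{i}")
e0=edge(["top0","top1","top2"],655)
for ts in(["top4"],["top5"],["top6"],["top7"],["top8"],["top9"]): print(ts,e0-edge(ts,608 if ts!=["top4"] else 614)+.2)
o=manip.observe();x=A@o["tool_pos"][:2]*1000;print(o["t"],675.3-x[0],o["wrist_force"],o["gripper_force"])
E
```

```text
['top4'] 40.7
['top5'] 46.2
['top6'] 46.100000000000094
['top7'] 46.100000000000094
['top8'] 46.50000000000007
['top9'] 46.800000000000026
13.0 47.66284953672948 [ 9.4262 -0.0258 -3.1156] 29.777796060370747
```

```bash
python3 -c "
from workcell import manip
print(manip.hand_in())"
```

```text
the job is handed in; nothing more can be done
None
```

The job is handed in at about 13 s. The pan is docked flush, square and centred on the flange to within about 1 mm by the camera. The arm is holding the gate slide about 47 mm out, at the red marker; the gripper hid the pointer, so I set that distance from the slide's edge in the images and the arm's travel. The jar, the brush and the bar were not touched.

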